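# Slide the chocolate pan off the heat and snap its lid cap on

### The job

Slide the lidded saucepan sideways along the hob, without lifting it, from the round ring mark to the square mark so that its whole base stands inside the square. Then fetch the loose black cap, press it straight down over the stud on the lid until it clicks, and go on pressing after the click until it is fully home. Finish while still holding the cap pressed down firmly (about 10 N) on the pan, do not let go, and leave everything else on the table where it is.

Things in the scene. Friction and masses are not known exactly. Their poses are not given: they have to be found in the camera images.
- pan_center (a point): Steel saucepan with its lid fixed on, loose, 0.5 to 0.8 kg, starting on the ring mark: centre of the pan body, 37.5 mm above its flat base. Body 140 mm across, 75 mm tall; lid 144 mm across, its top 82 mm above the base at the rim, 88 mm near the middle. z up; x points from the handle to the body (the handle is on the -x side).
- handle_grip (a point): Point in the middle of the pan's straight black handle, 135 mm from the pan's centre line along the pan's -x and 60 mm above the pan's base. The handle is a level bar along the pan's x, 16 mm wide, 14 mm tall, running from 70 to 200 mm from the pan's centre line; same axes as the pan. It can be pinched across its width from above.
- stud_seat (a point): Foot of the stud in the middle of the lid: the flat shoulder (32 mm across, 11 mm proud of the lid) on which the cap finally rests, 99 mm above the pan's base; z up along the stud. The stud is 18 mm in diameter and 19 mm tall with a tapered top (9 mm across at the tip) and four sprung bulges 24 mm across, widest 7 mm above the shoulder. Moves with the pan.
- cap_center (a point): Loose black snap cap, a plain upright cylinder 36 mm in diameter and 40 mm tall, 50 g, closed on top and open below, standing mouth down on the table beside the hob: its centre, 20 mm above its underside; z up. The mouth is 21 mm wide with a 3 mm high inner lip; behind it the bore is 28 mm wide, to 30 mm above the underside. Fully home, this centre is 20 mm above stud_seat.
- ring_mark (a point): Centre of the thin grey round ring printed on the hob (168 mm across), on the hob's top surface, which is 45 mm above the table. The pan starts here.
- square_mark (a point): Centre of the thin grey square outline printed on the hob (180 mm inside), on the hob's top surface; x and y along the square's sides. The two marks are 220 mm apart along y, either one on the left.
- hob: Fixed black-topped steel twin hob, 300 mm (x) by 460 mm (y), 45 mm tall: centre of its underside. Both marks lie on its y axis at 110 mm either side of the middle.
- ramekin: Bystander: small white ceramic cup, 48 mm across, 35 mm tall, standing at the back of the hob between the marks; centre of its underside.
- timer: Bystander: round white kitchen timer, 64 mm across, 36 mm tall, on the table on the other side of the hob from the cap; centre of its underside.
- jar: Bystander: lidded jar, 64 mm across, 85 mm tall, on the table left of the hob; centre of its underside.
- spatula: Bystander: spatula 240 mm long lying on the table right of the hob along its own x.
- bowl: Bystander: open steel bowl, 170 mm across, 75 mm tall, on the table at the left; centre of its underside.
- tin: Bystander: tin, 68 mm across, 75 mm tall, on the table at the right; centre of its underside.
- pan: The saucepan again: centre of its flat base.
- cap: The cap again: centre of its underside. Pushed over the stud it meets resistance from about 11 mm above the shoulder, rising to 10 to 15 N at about 8 mm; then the force drops and it snaps over the bulges at about 3 mm and goes home, its underside on the shoulder, a rigid stop.
Mind the look-alikes: they are no part of the job. What is shaped like the cap but brown or green is not meant.

How it is judged:
By the outcome, as a careful person would: the job done as asked, in the order asked, and still so for the second after the job is handed in, while the arm keeps its last pose, push and grip.
It also fails if it takes over 67 s, if anything falls off the work surface, if the arm or the gripper's body presses on something with over 40 N, if the wrist force passes 120 N, or if a joint passes its speed limit or range.

### The arm

A 6-joint arm with a two-finger parallel gripper is mounted at the origin on the work surface. World frame = base frame: x ahead of the robot, y to its left, z up, the work surface at z = 0. Lengths are in m, angles in rad, forces in N, time in s.
With the tool pointing down it reaches from about 0.35 to 0.85 m from the base axis. Payload 8.1 kg.
Tool frame: the origin (TCP) lies at the centre of the arm's flange, where the gripper is bolted on; the fingertips stand 173 mm ahead of it and the grasp point (between the pads) lies 155 mm ahead of it; z points along the fingers, y is the line along which they close (so a half turn about z gives the same grasp; the last joint's range is limited). The gripper opens to 85 mm and grips with 20 to 120 N. Pads are 22 mm wide; open, the fingers measure 114 mm over their backs; the gripper's body (76 mm by 85 mm) begins 54 mm behind the grasp point. The pads swing forward as they close: fully open they stand 13 mm farther back than shut.
Start: joints at [1.136, 0.13, 1.488, -0, 1.523, -0.085], TCP at [0.206, 0.564, 0.405] pointing down, gripper open.
Joint ranges: [-2.96, 2.96], [-0.89, 2.26], [0.02, 2.5], [-1.34, 4.48], [0, 2.73], [-2.66, 2.66]. Speed limits (rad/s): [2.39, 2.39, 2.79, 3.14, 3.14, 3.14].

### API

Orientations are given as a unit quaternion [x, y, z, w].
In Python, from plant import robot gives the robot as it stands.
- The arm moves only by the shell command python3 -m pendant 'ROWS' [FORCE]. ROWS is JSON, a list of rows, each an object with "dp": the shift along the tool's x, y, z in cm, a list of three; "spin": the turn about the tool's z in degrees; "gripper": the closure, from -1 (fully open) to 1 (shut). In form: [{"dp": [x, y, z], "spin": spin, "gripper": gripper}, ...]. A call has 1 to 5 rows; each row shifts and turns the commanded pose from where the row before left it, along the tool's axes as they then stand; what a row does not reach is not made up. A row lasts 1/12 s, in which the tool goes at most 41.7 mm and 7.16 degrees, less where a joint would pass 70% of its speed; a pose out of reach is approached as far as the arm can. A call is refused whole if a number of a shift passes 4.17 or a number of a turn 7.16, either way. A call with a gripper value outside its range is refused whole. The fingers move at their own pace and stop on an object; FORCE is the grip in N (left out, the last holds). Time passes only in rows, so rows that do not move let the fingers close. It gives the time, the measured TCP pose, the force, the opening and the grip force at its end, in the units of the state.
- robot.state(): the state, without advancing time (a new reading comes with each control period).
- robot.camera(name): name is "scene" or "top"; returns the picture (400x640x3 uint8, red, green, blue); there is no depth.
- robot.calibration(name): a dict with "vfov" (degrees; the focal length in pixels is half the picture's height over the tangent of half this angle, whatever the lens; pixels are square), "cx", "cy" (the principal point, pixels), "R" (3x3) and "t" (3): a world point X has camera coordinates R X + t. Camera axes: x right, y down, z forward; pixel columns grow to the right and rows downward; lengths in m; the calibration is good to about 2 mm. A picture is of the moment at which its call begins. calibration takes no time and is no camera call.
- robot.job_done(): hands the job in; it is judged then, once.
Trained networks look in the newest picture that a camera, given by its name, has taken for a name from the list of things; names that differ only in an ending like _2 or _b are one class to them, and where a whole thing is asked for, a point or a joint stands for the part that bears it (a point fixed in the world has none). Each returns a list of dicts, best first, with "conf" (0 to 1); they miss things now and then, are a little off and sometimes report something else, mostly with a low value. They report only what shows in the picture. A call takes as long as a camera call. They do not tell look-alikes from the thing itself.
- robot.recognise(camera, target): "location" ([x, y, z] in m, in world coordinates, good to about 4 mm: the middle of the surface that is visible of it).
- robot.cut_out(camera, target): "pixels" (400x640 bool, what is visible of it).
- robot.spot_point(camera, target): "location" ([x, y, z] in m, in world coordinates, good to about 4 mm: a listed point, or the origin of a listed thing).
The state is a dict: "clock": time; "q": joint angles; "joint_vel": joint speeds; "tau": joint torques, N m; "ee_pos": TCP position; "tcp_rot": TCP orientation; "force": force on the tool from outside, world axes, zero at the start; "moment": the same for the moment, N m; "opening": finger opening in m; "grasp_force": force on a finger pad.
Only numpy, scipy, OpenCV 4.12 (cv2) and the standard library are available. Lean on these libraries where they do the work, as an engineer would, in place of code of your own. Each camera call takes 0.05 s, during which the arm holds its last target. There are 200 camera calls.

## Working session

There is one attempt and no reset: what is moved stays moved. The work goes in short steps, Python scripts to look and compute and a shell command to move; the robot and the scene stay as the last step left them, time stands still between calls to the robot, and variables do not carry over. Pictures are saved under pics/ and viewed, at most 10 in all, crops included, and the job is handed in when it is done.

```bash
mkdir -p pics
cat > h.py <<'E'
import numpy as np, cv2
from plant import robot
from scipy.spatial.transform import Rotation as R
def snap(cam,name=None):
    im=robot.camera(cam)
    if name: cv2.imwrite('pics/'+name+'.png',im[:,:,::-1])
    return im
def proj(cam,X):
    c=robot.calibration(cam); f=200/np.tan(np.radians(c['vfov']/2))
    p=np.array(c['R'])@np.array(X)+np.array(c['t']); return np.array([c['cx']+f*p[0]/p[2],c['cy']+f*p[1]/p[2]])
def atz(cam,uv,z):
    c=robot.calibration(cam); f=200/np.tan(np.radians(c['vfov']/2)); Rm=np.array(c['R']);t=np.array(c['t'])
    d=Rm.T@np.array([(uv[0]-c['cx'])/f,(uv[1]-c['cy'])/f,1]); o=-Rm.T@t
    return o+d*(z-o[2])/d[2]
def totool(dw):
    s=robot.state(); return R.from_quat(s['tcp_rot']).inv().apply(dw)*100
E
python3 - <<'E'
from h import *
np.set_printoptions(precision=4,suppress=True)
for c in('scene','top'):
    snap(c,c+'0')
    for n in ['pan_center','handle_grip','stud_seat','cap_center','ring_mark','square_mark','hob','ramekin']:
        for r in robot.spot_point(c,n)[:3]: print(c,n,np.array(r['location']),round(r['conf'],2),proj(c,r['location']).round())
s=robot.state();print(s['clock'],s['ee_pos'],R.from_quat(s['tcp_rot']).as_matrix(),s['opening'],s['force'])
E
```

```text
scene pan_center [0.6335 0.1301 0.0821] 0.67 [327. 245.]
scene handle_grip [0.5011 0.1385 0.1029] 0.96 [355. 216.]
scene handle_grip [ 0.6399  0.3787 -0.003 ] 0.62 [399. 306.]
scene stud_seat [0.6309 0.1327 0.1441] 0.74 [328. 228.]
scene cap_center [0.5804 0.4866 0.021 ] 0.67 [447. 305.]
scene cap_center [0.4259 0.3412 0.017 ] 0.64 [425. 251.]
scene cap_center [0.3607 0.2779 0.0177] 0.6 [417. 231.]
scene ring_mark [0.504  0.1404 0.1041] 0.64 [355. 217.]
scene hob [0.6168 0.0217 0.001 ] 0.94 [302. 247.]
scene ramekin [0.7379 0.0184 0.0456] 0.67 [274. 258.]
top pan_center [0.6325 0.1317 0.0817] 0.94 [298. 175.]
top handle_grip [0.4952 0.1422 0.1059] 0.64 [295. 210.]
top handle_grip [ 0.5087  0.3333 -0.0021] 0.4 [251. 210.]
top handle_grip [ 0.4344 -0.3263 -0.001 ] 0.3 [413. 224.]
top stud_seat [0.6331 0.1296 0.1453] 0.79 [297. 172.]
top cap_center [0.5143 0.3342 0.0153] 0.66 [250. 208.]
top cap_center [0.4225 0.3391 0.0209] 0.59 [248. 231.]
top cap_center [0.3659 0.2803 0.0201] 0.42 [263. 245.]
top square_mark [ 0.4092  0.5502 -0.0001] 0.26 [197. 236.]
top hob [ 0.6137  0.0242 -0.0011] 0.92 [325. 183.]
top ramekin [0.7362 0.0185 0.0435] 0.67 [326. 151.]
0.9 [0.2056 0.5637 0.4047] [[-0.9395  0.3427  0.    ]
 [ 0.3427  0.9395 -0.    ]
 [-0.     -0.     -1.    ]] 0.08537955420117677 [-0.3458 -0.1227  0.2791]
```

View pics/scene0.png

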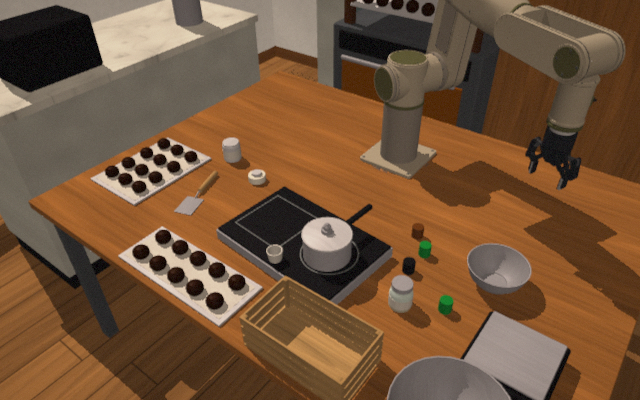

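View pics/top0.png

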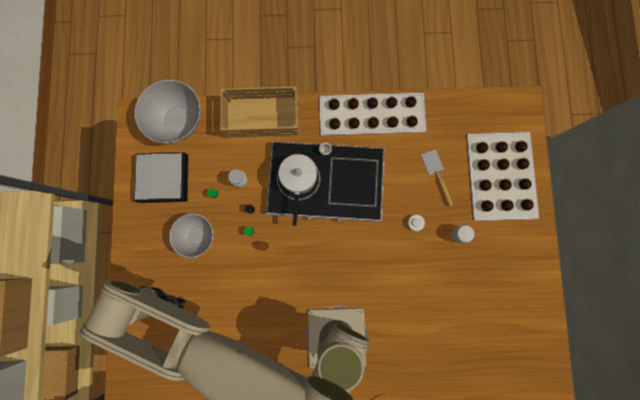

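The scene shows the pan on the left ring (top 298,175), the square mark on the right (top ~355,182), and the black cap at top (250,209), scene (409,265). The green and brown caps are look-alikes.

Run:
```python
from h import *
np.set_printoptions(precision=4,suppress=True)
im=cv2.imread('pics/top0.png')
cv2.imwrite('pics/crop1.png',cv2.resize(im[135:230,235:395],None,fx=5,fy=5,interpolation=cv2.INTER_CUBIC))
print(atz('scene',(409,265),.02),atz('top',(250,209),.02))
print(atz('top',(250,209),.04))
for n,sx in (('top',0),('scene',0)):
    robot.camera(n)
    for r in robot.cut_out(n,'cap_center')[:4]:
        v,u=np.nonzero(r['pixels']); print(n,r['conf'],u.mean(),v.mean(),u.min(),u.max(),v.min(),v.max(),atz(n,(u.mean(),v.mean()),.024))
    for r in robot.cut_out(n,'handle_grip')[:1]:
        v,u=np.nonzero(r['pixels']);
    for r in robot.cut_out(n,'stud_seat')[:1]:
        v,u=np.nonzero(r['pixels']); print('pan',n,u.min(),u.max(),v.min(),v.max())
    for r in robot.cut_out(n,'hob')[:1]:
        c,_=cv2.findContours(r['pixels'].astype('uint8'),0,2); h=cv2.convexHull(max(c,key=cv2.contourArea)); rc=cv2.minAreaRect(h); print('hob',n,rc); print([atz(n,p,.045)[:2] for p in cv2.boxPoints(rc)])
```

```text
[0.5068 0.3323 0.02  ] [0.5114 0.3316 0.02  ]
[0.5093 0.3278 0.04  ]
top 0.64 212.5 193.0 208 217 189 197 [0.5805 0.4824 0.024 ]
top 0.53 248.64 230.88 244 253 227 235 [0.4234 0.3366 0.024 ]
top 0.46 249.91666666666666 208.55555555555554 245 254 204 213 [0.5128 0.3311 0.024 ]
top 0.43 262.3968253968254 245.6984126984127 258 266 242 250 [0.3632 0.2822 0.024 ]
pan top 279 316 154 224
hob top ((325.38055419921875, 181.7920379638672), (116.07565307617188, 76.69640350341797), 3.814074993133545)
[array([0.4784, 0.2679]), array([0.7894, 0.2442]), array([ 0.7427, -0.2241]), array([ 0.4344, -0.1882])]
scene 0.75 424.19444444444446 249.21666666666667 418 430 241 257 [0.4259 0.3376 0.024 ]
scene 0.62 407.81875 266.4 402 413 258 274 [0.5174 0.334  0.024 ]
scene 0.61 444.86301369863014 305.00456621004565 438 452 296 314 [0.5842 0.4831 0.024 ]
scene 0.46 416.96590909090907 231.0284090909091 411 423 223 239 [0.3662 0.2807 0.024 ]
pan scene 301 371 205 271
hob scene ((302.0544128417969, 245.16603088378906), (164.65269470214844, 85.3232421875), 29.577838897705078)
[array([ 0.7995, -0.1849]), array([ 0.435 , -0.3551]), array([0.4962, 0.2761]), array([0.793 , 0.3299])]
```

View pics/crop1.png

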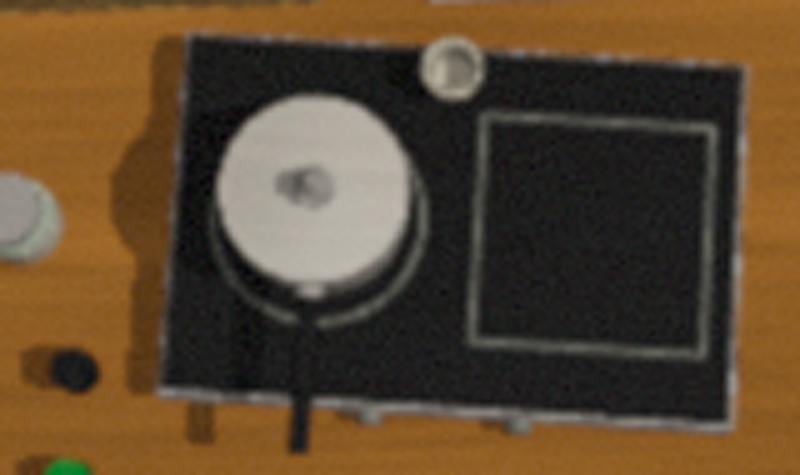

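The crop shows square corners at (484,114), (716,128), (704,355) and (471,344), the ramekin at (452,70), and the ring spanning about 211–428 with its bottom at 326.

Run:
```python
from h import *
np.set_printoptions(precision=4,suppress=True)
g=lambda u,v,z=.045: atz('top',((u+.5)/5-.5+235,(v+.5)/5-.5+135),z)[:2]
C=np.array([g(*p) for p in((484,114),(716,128),(704,355),(471,344))]);print(C,'sq centre',C.mean(0))
y=(C[0]+C[3]-C[1]-C[2]); x=(C[0]+C[1]-C[2]-C[3]); print('yaw y',np.degrees(np.arctan2(-y[0],y[1])),'x',np.degrees(np.arctan2(x[1],x[0])),np.linalg.norm(x)/2,np.linalg.norm(y)/2)
H=np.array([g(*p) for p in((188,37),(744,67),(730,428),(162,391))]);print(H,H.mean(0))
y=(H[0]+H[3]-H[1]-H[2]);print('hob yaw',np.degrees(np.arctan2(-y[0],y[1])))
print('handle top end', g(298,450,.112), g(304,330,.112),'stud tip',g(312,186,.163))
print('ring l r',g(211,218),g(428,226))
print('target TCP tool shift to above handle', totool(np.array([.5,.14,.405])-robot.state()['ee_pos']))
print(robot.state()['clock'])
```

```text
[[ 0.7081 -0.0027]
 [ 0.6908 -0.1891]
 [ 0.5075 -0.1706]
 [ 0.5218  0.0137]] sq centre [ 0.607  -0.0872]
yaw y -4.867121020284522 x -5.382954475821879 0.18561330972460346 0.18601287040524797
[[ 0.7794  0.2355]
 [ 0.7404 -0.2141]
 [ 0.4491 -0.1884]
 [ 0.4917  0.2595]] [0.6151 0.0231]
hob yaw -5.190574499281709
handle top end [0.4378 0.1477] [0.5288 0.1413] stud tip [0.63   0.1296]
ring l r [0.6296 0.2188] [0.6178 0.0451]
target TCP tool shift to above handle [-42.1745 -29.7136  -0.0287]
1.4
```

```bash
python3 -m pendant '[{"dp":[0,0,0],"spin":-5.1,"gripper":-1},{"dp":[0,0,0],"spin":-5.1,"gripper":-1},{"dp":[0,0,0],"spin":-5.1,"gripper":-1},{"dp":[-2,-2.4,0],"spin":0,"gripper":-1},{"dp":[-2.4,-2.9,0],"spin":0,"gripper":-1}]' 100
python3 -m pendant '[{"dp":[-2.4,-2.9,0],"spin":0,"gripper":-1},{"dp":[-2.4,-2.9,0],"spin":0,"gripper":-1},{"dp":[-2.4,-2.9,0],"spin":0,"gripper":-1},{"dp":[-2.4,-2.9,0],"spin":0,"gripper":-1},{"dp":[-2.4,-2.9,0],"spin":0,"gripper":-1}]'
python3 -m pendant '[{"dp":[-2.4,-2.9,0],"spin":0,"gripper":-1},{"dp":[-2.4,-2.9,0],"spin":0,"gripper":-1},{"dp":[-2.4,-2.9,0],"spin":0,"gripper":-1},{"dp":[-2,-2.4,0],"spin":0,"gripper":-1},{"dp":[0,0,0],"spin":0,"gripper":-1}]'
python3 - <<'E'
from h import *
print(totool(np.array([.498,.1405,.26])-robot.state()['ee_pos']), R.from_quat(robot.state()['tcp_rot']).as_matrix())
E
```

```text
clock: 1.82
ee_pos: [0.2442, 0.5077, 0.4044]
tcp_rot: [0.039, 0.999, 0.0, -0.0]
force: [-0.1, -0.2, 0.5]
opening: 0.0853
grasp_force: 0.0
clock: 2.23
ee_pos: [0.3533, 0.3512, 0.4049]
tcp_rot: [0.041, 0.999, 0.0, 0.0]
force: [1.0, -0.5, 0.6]
opening: 0.0854
grasp_force: 0.0
clock: 2.65
ee_pos: [0.4376, 0.2305, 0.4049]
tcp_rot: [0.044, 0.999, -0.001, 0.001]
force: [-0.1, -0.1, -0.2]
opening: 0.0855
grasp_force: 0.0
[-6.77560863 -8.41905285 14.5142251 ] [[-0.99618117  0.0872955   0.00160645]
 [ 0.08729263  0.99618112 -0.0017798 ]
 [-0.00175568 -0.00163277 -0.99999713]]
```

```bash
python3 -m pendant '[{"dp":[-2.2,-2.8,0],"spin":0,"gripper":-1},{"dp":[-2.2,-2.8,0],"spin":0,"gripper":-1},{"dp":[-2.2,-2.8,0],"spin":0,"gripper":-1},{"dp":[0,0,3],"spin":0,"gripper":-1},{"dp":[0,0,3],"spin":0,"gripper":-1}]'
python3 - <<'E'
from h import *
np.set_printoptions(precision=4,suppress=True)
snap('scene','s1')
im=cv2.imread('pics/s1.png');cv2.imwrite('pics/s1c.png',cv2.resize(im[150:300,220:440],None,fx=3.5,fy=3.5,interpolation=cv2.INTER_CUBIC))
snap('top')
for c in('scene','top'):
    for n in('handle_grip','stud_seat'):
        for r in robot.spot_point(c,n)[:1]: print(c,n,np.array(r['location']),r['conf'])
print(totool(np.array([.498,.1405,.26])-robot.state()['ee_pos']), robot.state()['ee_pos'])
E
```

```text
clock: 3.07
ee_pos: [0.4958, 0.144, 0.3464]
tcp_rot: [0.043, 0.999, 0.001, 0.003]
force: [0.1, 0.3, -0.3]
opening: 0.0852
grasp_force: 0.0
scene handle_grip [0.5018 0.1397 0.1029] 0.79
scene stud_seat [0.6336 0.1347 0.1443] 0.92
top handle_grip [0.4967 0.1406 0.1055] 0.96
top stud_seat [0.632  0.1315 0.1432] 0.71
[-0.3758 -0.5319  8.6939] [0.4945 0.1461 0.3469]
```

View pics/s1c.png

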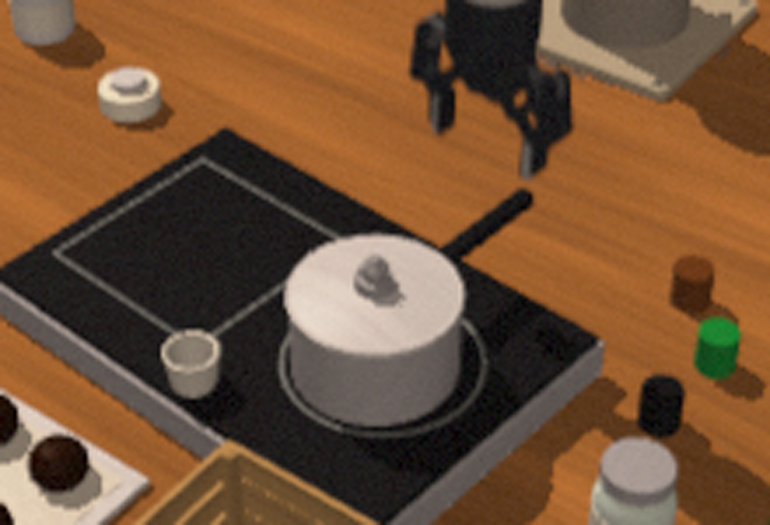

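The view shows the open gripper above the handle with the fingers astride it, at crop (430,120) and (530,165). I'll descend and close.

```bash
python3 -m pendant '[{"dp":[-0.3,-0.5,2.2],"spin":0,"gripper":-1},{"dp":[0,0,2.2],"spin":0,"gripper":-1},{"dp":[0,0,2.2],"spin":0,"gripper":-1},{"dp":[0,0,2.1],"spin":0,"gripper":-1},{"dp":[0,0,0],"spin":0,"gripper":-1}]'
python3 -m pendant '[{"dp":[0,0,0],"spin":0,"gripper":0.3},{"dp":[0,0,0],"spin":0,"gripper":0.5},{"dp":[0,0,0],"spin":0,"gripper":0.8},{"dp":[0,0,0],"spin":0,"gripper":1},{"dp":[0,0,0],"spin":0,"gripper":1}]' 100
python3 -m pendant '[{"dp":[0,0,0],"spin":0,"gripper":1},{"dp":[0,0,0],"spin":0,"gripper":1},{"dp":[0,0,0],"spin":0,"gripper":1}]'
```

```text
clock: 3.78
ee_pos: [0.4955, 0.1405, 0.2554]
tcp_rot: [0.041, 0.999, -0.0, -0.002]
force: [-0.9, -0.3, -0.1]
opening: 0.0852
grasp_force: 0.0
clock: 4.2
ee_pos: [0.4972, 0.1403, 0.2592]
tcp_rot: [0.041, 0.999, 0.0, 0.001]
force: [0.3, -0.4, 0.0]
opening: 0.0258
grasp_force: 0.0
clock: 4.45
ee_pos: [0.4971, 0.1404, 0.259]
tcp_rot: [0.041, 0.999, 0.0, 0.001]
force: [-2.2, 0.1, 6.0]
opening: 0.0142
grasp_force: 97.4
```

```bash
python3 -m pendant '[{"dp":[0,0,-0.05],"spin":0,"gripper":1},{"dp":[0,-0.3,0],"spin":0,"gripper":1},{"dp":[0,-0.6,0],"spin":0,"gripper":1},{"dp":[0,-0.6,0],"spin":0,"gripper":1},{"dp":[0,-0.3,0],"spin":0,"gripper":1}]'
```

```text
clock: 4.87
ee_pos: [0.4955, 0.1223, 0.259]
tcp_rot: [0.041, 0.999, 0.001, 0.001]
force: [0.9, 6.1, 5.1]
opening: 0.0145
grasp_force: 98.4
```

```bash
python3 -m pendant '[{"dp":[0,-0.6,-0.05],"spin":0,"gripper":1},{"dp":[0,-1,-0.05],"spin":0,"gripper":1},{"dp":[0.1,-1,0],"spin":0,"gripper":1},{"dp":[0.1,-1,0],"spin":0,"gripper":1},{"dp":[0.1,-1,0],"spin":0,"gripper":1}]'
python3 -m pendant '[{"dp":[0.1,-1,0],"spin":0,"gripper":1},{"dp":[0.1,-1,0],"spin":0,"gripper":1},{"dp":[0.1,-1,0],"spin":0,"gripper":1},{"dp":[0,-1,0],"spin":0,"gripper":1},{"dp":[0,-0.5,0],"spin":0,"gripper":1}]'
python3 - <<'E'
from h import *
np.set_printoptions(precision=4,suppress=True)
snap('top');snap('scene')
for c in('scene','top'):
    for n in('stud_seat','pan_center','handle_grip','square_mark'):
        for r in robot.spot_point(c,n)[:1]: print(c,n,np.array(r['location']),r['conf'])
print(robot.state()['force'],robot.state()['ee_pos'])
E
```

```text
clock: 5.28
ee_pos: [0.488, 0.0757, 0.259]
tcp_rot: [0.041, 0.999, 0.0, -0.0]
force: [1.4, 4.1, 0.4]
opening: 0.0146
grasp_force: 97.9
clock: 5.7
ee_pos: [0.4813, 0.0306, 0.2591]
tcp_rot: [0.042, 0.999, -0.0, -0.0]
force: [0.3, 3.0, -0.6]
opening: 0.0146
grasp_force: 97.9
scene stud_seat [0.6192 0.0198 0.1454] 0.65
scene pan_center [0.617  0.02   0.0803] 0.89
scene handle_grip [0.4853 0.0282 0.1066] 0.63
top stud_seat [0.615  0.0237 0.1449] 0.86
top handle_grip [0.4817 0.0277 0.1056] 0.82
[ 0.3303 -2.6456 -1.072 ] [0.4816 0.0321 0.2591]
```

```bash
python3 -m pendant '[{"dp":[0,-0.5,0.05],"spin":0,"gripper":1},{"dp":[0,-1,0],"spin":0,"gripper":1},{"dp":[0,-1,0],"spin":0,"gripper":1},{"dp":[0,-1,0],"spin":0,"gripper":1},{"dp":[0,-1,0],"spin":0,"gripper":1}]'
python3 -m pendant '[{"dp":[0,-1,0],"spin":0,"gripper":1},{"dp":[0,-1,0],"spin":0,"gripper":1},{"dp":[0,-1,0],"spin":0,"gripper":1},{"dp":[0,-1,0],"spin":0,"gripper":1},{"dp":[0,-1,0],"spin":0,"gripper":1}]'
python3 -m pendant '[{"dp":[0,-0.8,0],"spin":0,"gripper":1},{"dp":[0,-0.5,0],"spin":0,"gripper":1},{"dp":[0,0,0],"spin":0,"gripper":1}]'
python3 - <<'E'
from h import *
np.set_printoptions(precision=4,suppress=True)
snap('top','t2');snap('scene')
for c in('scene','top'):
    for n in('stud_seat','pan_center','handle_grip','square_mark','ring_mark'):
        for r in robot.spot_point(c,n)[:1]: print(c,n,np.array(r['location']),r['conf'])
im=cv2.imread('pics/t2.png');cv2.imwrite('pics/t2c.png',cv2.resize(im[135:230,235:395],None,fx=5,fy=5,interpolation=cv2.INTER_CUBIC))
print(robot.state()['force'],robot.state()['ee_pos'])
E
```

```text
clock: 6.62
ee_pos: [0.478, -0.0134, 0.2591]
tcp_rot: [0.041, 0.999, 0.0, 0.0]
force: [1.5, 4.9, 3.0]
opening: 0.0147
grasp_force: 98.4
clock: 7.03
ee_pos: [0.4738, -0.0637, 0.259]
tcp_rot: [0.042, 0.999, 0.0, 0.0]
force: [0.9, 5.3, 3.7]
opening: 0.0144
grasp_force: 98.6
clock: 7.28
ee_pos: [0.4727, -0.077, 0.259]
tcp_rot: [0.042, 0.999, -0.0, 0.0]
force: [0.1, -0.9, 5.9]
opening: 0.0139
grasp_force: 98.6
scene stud_seat [ 0.6082 -0.0842  0.1454] 0.93
scene pan_center [ 0.6082 -0.0877  0.0809] 0.8
scene handle_grip [ 0.4764 -0.0801  0.1009] 0.82
top stud_seat [ 0.608  -0.0892  0.1428] 0.9
top pan_center [ 0.6073 -0.0891  0.0822] 0.8
top handle_grip [ 0.4719 -0.0761  0.1067] 0.65
top ring_mark [ 0.6342  0.3813 -0.0004] 0.45
[-0.7469 -2.3373  4.1926] [ 0.4727 -0.0763  0.259 ]
```

View pics/t2c.png

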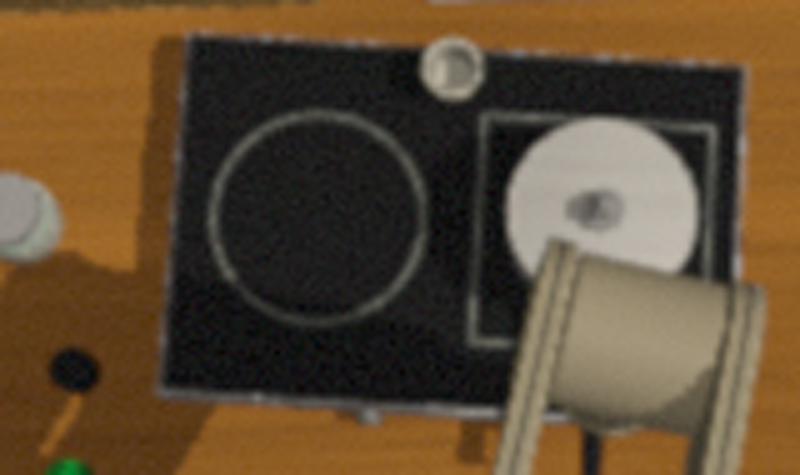

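The top view shows the lid near the middle of the square, with its centre around (601,213) in the crop. I'll release it and rise.

```bash
python3 -m pendant '[{"dp":[0,0,0],"spin":0,"gripper":0.5},{"dp":[0,0,0],"spin":0,"gripper":0},{"dp":[0,0,0],"spin":0,"gripper":-0.5},{"dp":[0,0,0],"spin":0,"gripper":-1},{"dp":[0,0,0],"spin":0,"gripper":-1}]'
python3 -m pendant '[{"dp":[0,0,-2],"spin":0,"gripper":-1},{"dp":[0,0,-3],"spin":0,"gripper":-1},{"dp":[0,0,-3],"spin":0,"gripper":-1},{"dp":[0,0,-3],"spin":0,"gripper":-1},{"dp":[0,0,-3],"spin":0,"gripper":-1}]'
python3 - <<'E'
from h import *
print(totool(np.array([.5145,.333,.405])-robot.state()['ee_pos']),robot.state()['q'])
E
```

```text
clock: 8.3
ee_pos: [0.4725, -0.0755, 0.2584]
tcp_rot: [0.041, 0.999, 0.0, -0.0]
force: [0.6, 0.1, 0.5]
opening: 0.0692
grasp_force: 0.0
clock: 8.72
ee_pos: [0.4724, -0.0755, 0.3999]
tcp_rot: [0.041, 0.999, 0.0, -0.0]
force: [0.1, -0.0, -0.1]
opening: 0.0854
grasp_force: 0.0
[-0.82304228 41.05443967 -0.50605942] [-2.65611880e-01 -2.02040120e-01  1.82131793e+00 -7.64149784e-05
  1.52268822e+00 -1.75370642e+00]
```

```bash
python3 -m pendant '[{"dp":[0,1.5,0],"spin":0,"gripper":-0.3},{"dp":[-0.1,3.3,0],"spin":0,"gripper":-0.3},{"dp":[-0.1,3.3,0],"spin":0,"gripper":-0.3},{"dp":[-0.1,3.3,0],"spin":0,"gripper":-0.3},{"dp":[-0.1,3.3,0],"spin":0,"gripper":-0.3}]'
python3 -m pendant '[{"dp":[-0.1,3.3,0],"spin":0,"gripper":-0.3},{"dp":[-0.1,3.3,0],"spin":0,"gripper":-0.3},{"dp":[-0.1,3.3,0],"spin":0,"gripper":-0.3},{"dp":[-0.1,3.3,0],"spin":0,"gripper":-0.3},{"dp":[-0.1,3.3,0],"spin":0,"gripper":-0.3}]'
python3 -m pendant '[{"dp":[0,3.3,0],"spin":0,"gripper":-0.3},{"dp":[0,3.3,0],"spin":0,"gripper":-0.3},{"dp":[0,2.3,0],"spin":0,"gripper":-0.3},{"dp":[0,0,0],"spin":0,"gripper":-0.3},{"dp":[0,0,0],"spin":0,"gripper":-0.3}]'
python3 - <<'E'
from h import *
np.set_printoptions(precision=4,suppress=True)
snap('scene');snap('top')
for c in('scene','top'):
    for n in('cap_center','stud_seat','jar'):
        for r in robot.spot_point(c,n)[:4]: print(c,n,np.array(r['location']),r['conf'])
for r in robot.cut_out('scene','cap_center')[:4]:
    v,u=np.nonzero(r['pixels']); print(u.mean(),v.mean(),atz('scene',(u.mean(),v.mean()),.024))
print(totool(np.array([.5145,.333,.179])-robot.state()['ee_pos']),robot.state()['ee_pos'])
E
```

```text
clock: 9.13
ee_pos: [0.4887, 0.0719, 0.3988]
tcp_rot: [0.042, 0.999, -0.0, 0.0]
force: [0.2, 0.0, -0.4]
opening: 0.0553
grasp_force: 0.0
clock: 9.55
ee_pos: [0.5072, 0.2364, 0.3985]
tcp_rot: [0.041, 0.999, -0.0, -0.0]
force: [1.2, -1.0, 0.4]
opening: 0.0557
grasp_force: 0.0
clock: 9.97
ee_pos: [0.5144, 0.3245, 0.398]
tcp_rot: [0.04, 0.999, -0.0, -0.0]
force: [0.2, -0.8, 0.2]
opening: 0.0558
grasp_force: 0.0
scene cap_center [0.428  0.3376 0.021 ] 0.66
scene cap_center [0.5812 0.485  0.0171] 0.62
scene cap_center [0.5114 0.3314 0.0223] 0.61
scene cap_center [0.3622 0.2778 0.0203] 0.46
scene stud_seat [ 0.6066 -0.0847  0.1447] 0.81
scene stud_seat [ 0.4763 -0.0809  0.1046] 0.62
scene stud_seat [0.7372 0.0226 0.0497] 0.31
scene jar [ 0.6388  0.3775 -0.0013] 0.75
scene jar [0.5108 0.3345 0.0022] 0.59
top cap_center [0.4241 0.3375 0.0199] 0.64
top stud_seat [ 0.6077 -0.0847  0.142 ] 0.75
top jar [0.6319 0.3788 0.0037] 0.62
424.0869565217391 249.8641304347826 [0.4286 0.3386 0.024 ]
408.0 266.23414634146343 [0.5165 0.3341 0.024 ]
444.7894736842105 304.50607287449395 [0.5827 0.4821 0.024 ]
[ 0.1336  1.0237 21.9871] [0.5149 0.3227 0.3989]
```

```bash
python3 -m pendant '[{"dp":[0.2,1.0,1],"spin":0,"gripper":-0.3},{"dp":[0,0,3.5],"spin":0,"gripper":-0.3},{"dp":[0,0,3.5],"spin":0,"gripper":-0.3},{"dp":[0,0,3.5],"spin":0,"gripper":-0.3},{"dp":[0,0,2.5],"spin":0,"gripper":-0.3}]'
python3 -m pendant '[{"dp":[0,0,0],"spin":0,"gripper":-0.3},{"dp":[0,0,2.5],"spin":0,"gripper":-0.3},{"dp":[0,0,2.5],"spin":0,"gripper":-0.3},{"dp":[0,0,1.5],"spin":0,"gripper":-0.3},{"dp":[0,0,0],"spin":0,"gripper":-0.3}]'
python3 -m pendant '[{"dp":[0,0,0],"spin":0,"gripper":-0.3}]'
python3 - <<'E'
from h import *
print(totool(np.array([.5135,.3325,.179])-robot.state()['ee_pos']),robot.state()['force'])
snap('scene','s3')
im=cv2.imread('pics/s3.png');cv2.imwrite('pics/s3c.png',cv2.resize(im[180:330,340:500],None,fx=4,fy=4,interpolation=cv2.INTER_CUBIC))
E
```

```text
clock: 10.83
ee_pos: [0.5122, 0.3334, 0.2544]
tcp_rot: [0.041, 0.999, -0.001, -0.002]
force: [-0.8, -0.2, -0.3]
opening: 0.0553
grasp_force: 0.0
clock: 11.25
ee_pos: [0.5123, 0.3331, 0.1908]
tcp_rot: [0.041, 0.999, -0.001, -0.002]
force: [-0.9, -1.0, -0.1]
opening: 0.0552
grasp_force: 0.0
clock: 11.33
ee_pos: [0.5136, 0.3337, 0.1941]
tcp_rot: [0.041, 0.999, -0.0, -0.0]
force: [0.6, 1.0, 0.9]
opening: 0.0555
grasp_force: 0.0
[-0.00312824 -0.12308018  1.51342153] [0.589453   1.04953428 0.85956729]
```

View pics/s3c.png

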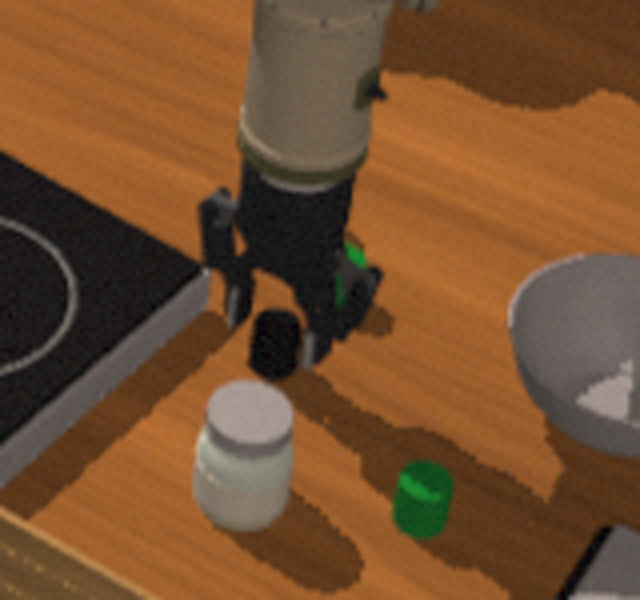

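The black cap (crop 275,345) stands between the fingers. I'll lower and grip.

```bash
python3 -m pendant '[{"dp":[0,-0.1,1.0],"spin":0,"gripper":-0.3},{"dp":[0,0,0.5],"spin":0,"gripper":-0.3},{"dp":[0,0,0],"spin":0,"gripper":-0.3},{"dp":[0,0,0],"spin":0,"gripper":0.1},{"dp":[0,0,0],"spin":0,"gripper":0.3}]' 60
python3 -m pendant '[{"dp":[0,0,0],"spin":0,"gripper":0.6},{"dp":[0,0,0],"spin":0,"gripper":1},{"dp":[0,0,0],"spin":0,"gripper":1},{"dp":[0,0,0],"spin":0,"gripper":1}]' 100
python3 -m pendant '[{"dp":[0,0,-1],"spin":0,"gripper":1},{"dp":[0,0,-3],"spin":0,"gripper":1},{"dp":[0,0,-3],"spin":0,"gripper":1},{"dp":[0,0,-3],"spin":0,"gripper":1},{"dp":[0,0,-3],"spin":0,"gripper":1}]'
```

```text
clock: 11.8
ee_pos: [0.5137, 0.3325, 0.1792]
tcp_rot: [0.041, 0.999, 0.0, 0.0]
force: [1.0, 1.4, 0.4]
opening: 0.034
grasp_force: 59.7
clock: 12.13
ee_pos: [0.5138, 0.3326, 0.1793]
tcp_rot: [0.041, 0.999, 0.0, 0.0]
force: [-0.5, -0.5, 3.6]
opening: 0.0334
grasp_force: 99.2
clock: 12.55
ee_pos: [0.5132, 0.3323, 0.3103]
tcp_rot: [0.041, 0.999, -0.0, -0.0]
force: [0.6, -0.1, -0.6]
opening: 0.0338
grasp_force: 99.3
```

```bash
python3 -m pendant '[{"dp":[0,0,-3],"spin":0,"gripper":1},{"dp":[0,-1,-3],"spin":0,"gripper":1},{"dp":[-0.8,-2.5,-3],"spin":0,"gripper":1},{"dp":[-1,-3.1,0],"spin":0,"gripper":1},{"dp":[-1,-3.1,0],"spin":0,"gripper":1}]'
python3 -m pendant '[{"dp":[-1,-3.1,0],"spin":0,"gripper":1},{"dp":[-1,-3.1,0],"spin":0,"gripper":1},{"dp":[-1,-3.1,0],"spin":0,"gripper":1},{"dp":[-1,-3.1,0],"spin":0,"gripper":1},{"dp":[-1,-3.1,0],"spin":0,"gripper":1}]'
python3 -m pendant '[{"dp":[-1,-3.1,0],"spin":0,"gripper":1},{"dp":[-1,-3.1,0],"spin":0,"gripper":1},{"dp":[-1,-3.1,0],"spin":0,"gripper":1},{"dp":[-1,-2,0],"spin":0,"gripper":1},{"dp":[0,0,0],"spin":0,"gripper":1}]'
python3 - <<'E'
from h import *
print(totool(np.array([.6073,-.086,.385])-robot.state()['ee_pos']),robot.state()['ee_pos'])
E
```

```text
clock: 12.97
ee_pos: [0.5337, 0.2331, 0.4026]
tcp_rot: [0.04, 0.999, 0.001, 0.003]
force: [1.4, -0.1, -1.2]
opening: 0.0341
grasp_force: 99.3
clock: 13.38
ee_pos: [0.5703, 0.0733, 0.3992]
tcp_rot: [0.041, 0.999, 0.0, 0.0]
force: [1.2, -0.7, -1.0]
opening: 0.0335
grasp_force: 99.3
clock: 13.8
ee_pos: [0.6014, -0.0452, 0.3989]
tcp_rot: [0.043, 0.999, -0.001, 0.0]
force: [0.2, -0.2, -0.4]
opening: 0.0332
grasp_force: 99.3
[-0.94292057 -4.00761686  1.40078897] [ 0.6013809  -0.04523479  0.39894247]
```

Run:
```python
from h import *
np.set_printoptions(precision=4,suppress=True)
print(robot.state()['ee_pos'])
for i in range(3):
    snap('scene','s4') if i==0 else snap('scene')
    snap('top')
    for c in('scene','top'):
      for n in('cap_center','stud_seat','pan_center'):
        for r in robot.spot_point(c,n)[:5]:
            l=np.array(r['location'])
            if n!='cap_center' or l[2]>.1: print(c,n,l,r['conf'])
    for r in robot.cut_out('scene','cap_center'):
        v,u=np.nonzero(r['pixels'])
        if u.mean()<380: print('cut',u.mean(),v.mean(),u.min(),u.max(),v.min(),v.max(),proj('scene',robot.state()['ee_pos']+np.array([0,0,-.159])))
im=cv2.imread('pics/s4.png');cv2.imwrite('pics/s4c.png',cv2.resize(im[130:270,210:370],None,fx=4,fy=4,interpolation=cv2.INTER_CUBIC))
```

```text
[ 0.6014 -0.0452  0.3989]
scene cap_center [ 0.601  -0.0463  0.2407] 0.48
scene stud_seat [ 0.6089 -0.0845  0.1478] 0.81
scene stud_seat [ 0.4344 -0.3373  0.0008] 0.25
scene pan_center [ 0.6094 -0.0914  0.0822] 0.7
top cap_center [ 0.6048 -0.0862  0.1438] 0.23
top stud_seat [ 0.6054 -0.0859  0.1448] 0.7
top pan_center [ 0.6083 -0.0876  0.0836] 0.98
top pan_center [ 0.6065 -0.0877  0.0511] 0.63
cut 281.1081081081081 172.75675675675674 278 284 166 180 [285.4346 173.9535]
scene cap_center [ 0.5982 -0.0427  0.2397] 0.6
scene pan_center [ 0.6096 -0.0917  0.0798] 0.86
scene pan_center [ 0.4335 -0.3337  0.0006] 0.56
top stud_seat [ 0.6048 -0.087   0.145 ] 0.69
top pan_center [ 0.603  -0.0886  0.0801] 0.69
scene cap_center [ 0.5984 -0.0425  0.2397] 0.69
scene stud_seat [ 0.6053 -0.0859  0.1454] 0.79
scene pan_center [ 0.6099 -0.0896  0.0808] 0.57
scene pan_center [ 0.6147 -0.4421  0.0006] 0.49
top stud_seat [ 0.6065 -0.0898  0.1452] 0.75
top pan_center [ 0.6078 -0.0886  0.0822] 0.87
```

View pics/s4c.png

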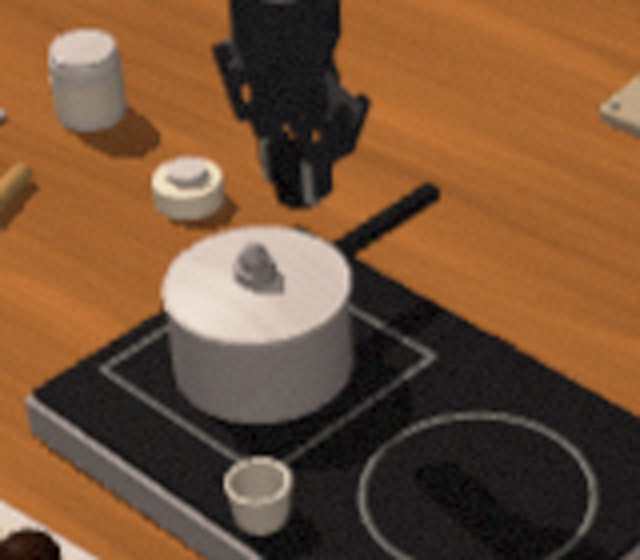

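The view shows the cap held upright at crop (295,175) beside the stud at (258,265), with the pan still inside the square. I'll move over the stud.

```bash
python3 -m pendant '[{"dp":[-0.5,-2,0],"spin":0,"gripper":1},{"dp":[-0.5,-2.1,0],"spin":0,"gripper":1},{"dp":[0,0,2],"spin":0,"gripper":1},{"dp":[0,0,2],"spin":0,"gripper":1},{"dp":[0,0,1],"spin":0,"gripper":1}]'
python3 -m pendant '[{"dp":[0,0,0],"spin":0,"gripper":1},{"dp":[0,0,0],"spin":0,"gripper":1}]'
python3 - <<'E'
from h import *
np.set_printoptions(precision=4,suppress=True)
print(robot.state()['ee_pos'])
snap('scene','s5')
for n in('cap_center','stud_seat','pan_center'):
    for r in robot.spot_point('scene',n)[:5]:
        l=np.array(r['location'])
        if l[2]>.07: print(n,l,r['conf'])
print('tip exp',proj('scene',[.607,-.087,.163]))
im=cv2.imread('pics/s5.png');cv2.imwrite('pics/s5c.png',cv2.resize(im[150:240,225:325],None,fx=6.5,fy=6.5,interpolation=cv2.INTER_CUBIC))
E
```

```text
clock: 15.57
ee_pos: [0.607, -0.0831, 0.3462]
tcp_rot: [0.042, 0.999, 0.0, -0.001]
force: [-1.1, 0.4, -1.2]
opening: 0.0335
grasp_force: 99.4
clock: 15.73
ee_pos: [0.6073, -0.0825, 0.3483]
tcp_rot: [0.041, 0.999, 0.0, -0.001]
force: [0.2, 0.7, 0.5]
opening: 0.0337
grasp_force: 99.4
[ 0.6073 -0.0825  0.3483]
cap_center [ 0.604  -0.0855  0.1915] 0.44
stud_seat [ 0.6058 -0.0867  0.145 ] 0.61
stud_seat [ 0.6068 -0.0874  0.0821] 0.15
pan_center [ 0.6087 -0.0916  0.0815] 0.72
pan_center [ 0.4756 -0.0809  0.1029] 0.58
tip exp [273.5681 190.6915]
```

View pics/s5c.png

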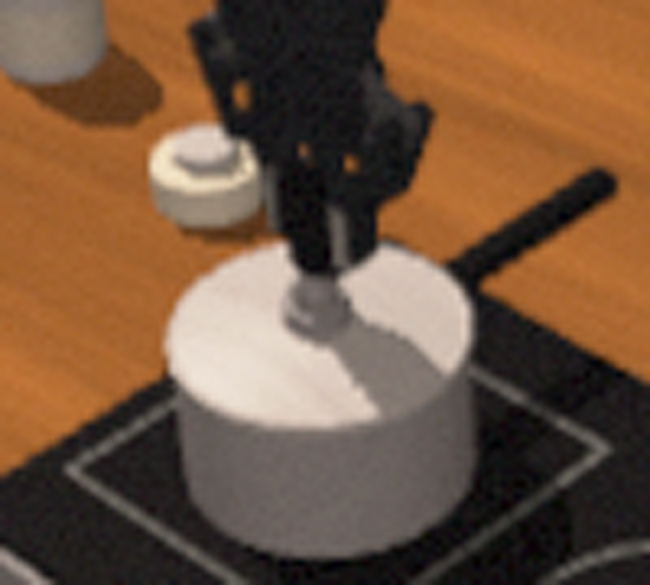

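The view shows the cap's lower edge (crop ~322,270) just above the stud (318,300). A small correction, then down in steps.

```bash
python3 -m pendant '[{"dp":[-0.1,-0.35,0],"spin":0,"gripper":1},{"dp":[0,0,0],"spin":0,"gripper":1},{"dp":[0,0,0.4],"spin":0,"gripper":1},{"dp":[0,0,0.4],"spin":0,"gripper":1},{"dp":[0,0,0],"spin":0,"gripper":1}]' 120
python3 -m pendant '[{"dp":[0,0,0.2],"spin":0,"gripper":1},{"dp":[0,0,0.2],"spin":0,"gripper":1},{"dp":[0,0,0],"spin":0,"gripper":1}]'
```

```text
clock: 16.35
ee_pos: [0.6079, -0.0863, 0.3393]
tcp_rot: [0.041, 0.999, 0.0, -0.001]
force: [0.2, -0.3, -0.2]
opening: 0.0331
grasp_force: 119.0
clock: 16.6
ee_pos: [0.6086, -0.0865, 0.337]
tcp_rot: [0.041, 0.999, -0.0, 0.001]
force: [2.1, -1.1, 0.0]
opening: 0.033
grasp_force: 119.1
```

```bash
python3 -m pendant '[{"dp":[0,0,0.2],"spin":0,"gripper":1},{"dp":[0,0,0.1],"spin":0,"gripper":1},{"dp":[0,0,0],"spin":0,"gripper":1}]'
python3 -m pendant '[{"dp":[0,0,0.1],"spin":0,"gripper":1},{"dp":[0,0,0.1],"spin":0,"gripper":1},{"dp":[0,0,0],"spin":0,"gripper":1}]'
```

```text
clock: 16.85
ee_pos: [0.6091, -0.0867, 0.3351]
tcp_rot: [0.041, 0.999, -0.001, 0.002]
force: [4.6, -2.9, 3.6]
opening: 0.0329
grasp_force: 119.9
clock: 17.1
ee_pos: [0.6094, -0.0867, 0.334]
tcp_rot: [0.041, 0.999, -0.001, 0.003]
force: [4.6, -1.5, 7.3]
opening: 0.0333
grasp_force: 120.0
```

```bash
python3 -m pendant '[{"dp":[-0.15,-0.05,0],"spin":0,"gripper":1},{"dp":[0,0,0],"spin":0,"gripper":1}]'
python3 -m pendant '[{"dp":[0,0,0.1],"spin":0,"gripper":1},{"dp":[0,0,0.1],"spin":0,"gripper":1},{"dp":[0,0,0],"spin":0,"gripper":1}]'
```

```text
clock: 17.27
ee_pos: [0.6105, -0.0873, 0.3336]
tcp_rot: [0.041, 0.999, -0.001, 0.002]
force: [3.3, -1.8, 5.5]
opening: 0.0336
grasp_force: 119.9
clock: 17.52
ee_pos: [0.6106, -0.0873, 0.3325]
tcp_rot: [0.041, 0.999, -0.001, 0.002]
force: [0.7, -1.7, 11.3]
opening: 0.0332
grasp_force: 120.2
```

Lateral force has dropped, so I'll continue pressing.

```bash
python3 -m pendant '[{"dp":[0,0,0.1],"spin":0,"gripper":1},{"dp":[0,0,0.1],"spin":0,"gripper":1},{"dp":[0,0,0],"spin":0,"gripper":1}]'
python3 -m pendant '[{"dp":[0,0,0.1],"spin":0,"gripper":1},{"dp":[0,0,0.1],"spin":0,"gripper":1},{"dp":[0,0,0],"spin":0,"gripper":1}]'
python3 -m pendant '[{"dp":[0,0,0.1],"spin":0,"gripper":1},{"dp":[0,0,0.1],"spin":0,"gripper":1},{"dp":[0,0,0],"spin":0,"gripper":1}]'
```

```text
clock: 17.77
ee_pos: [0.6106, -0.0873, 0.3302]
tcp_rot: [0.041, 0.999, -0.001, 0.002]
force: [1.1, -2.3, 9.0]
opening: 0.0333
grasp_force: 120.2
clock: 18.02
ee_pos: [0.6104, -0.0873, 0.3271]
tcp_rot: [0.041, 0.999, -0.0, 0.002]
force: [5.2, -2.9, 3.4]
opening: 0.0335
grasp_force: 119.8
clock: 18.27
ee_pos: [0.6096, -0.087, 0.3233]
tcp_rot: [0.041, 0.999, 0.0, -0.0]
force: [4.0, -2.2, 2.9]
opening: 0.0331
grasp_force: 119.6
```

```bash
python3 -m pendant '[{"dp":[0,0,0.1],"spin":0,"gripper":1},{"dp":[0,0,0],"spin":0,"gripper":1},{"dp":[0,0,0],"spin":0,"gripper":1}]'
python3 -m pendant '[{"dp":[0,0,0.1],"spin":0,"gripper":1},{"dp":[0,0,0],"spin":0,"gripper":1},{"dp":[0,0,0],"spin":0,"gripper":1}]'
```

```text
clock: 18.52
ee_pos: [0.6096, -0.0869, 0.3233]
tcp_rot: [0.041, 0.999, -0.0, -0.0]
force: [0.3, -2.0, 8.1]
opening: 0.0332
grasp_force: 120.0
clock: 18.77
ee_pos: [0.6096, -0.0869, 0.3232]
tcp_rot: [0.041, 0.999, -0.0, 0.0]
force: [-3.5, -1.3, 14.6]
opening: 0.0332
grasp_force: 120.7
```

```bash
python3 -m pendant '[{"dp":[0,0,-0.05],"spin":0,"gripper":1},{"dp":[0,0,0],"spin":0,"gripper":1},{"dp":[0,0,0],"spin":0,"gripper":1},{"dp":[0,0,0],"spin":0,"gripper":1},{"dp":[0,0,0],"spin":0,"gripper":1}]'
python3 - <<'E'
from h import *
np.set_printoptions(precision=4,suppress=True)
snap('top','t6');snap('scene','s6')
for c in('scene','top'):
    for n in('pan_center','stud_seat','cap_center','ramekin','jar','timer'):
        for r in robot.spot_point(c,n)[:1]: print(c,n,np.array(r['location']),r['conf'])
    print(robot.state()['force'])
a=cv2.imread('pics/s6.png')[160:290,210:420]
cv2.imwrite('pics/s6c.png',cv2.resize(a,None,fx=3.8,fy=3.8,interpolation=cv2.INTER_CUBIC))
E
```

```text
clock: 19.18
ee_pos: [0.6096, -0.0869, 0.3233]
tcp_rot: [0.041, 0.999, -0.0, -0.0]
force: [-1.6, -0.5, 10.3]
opening: 0.0333
grasp_force: 120.6
scene pan_center [ 0.6073 -0.0899  0.0827] 0.8
scene stud_seat [ 0.6066 -0.0851  0.1446] 0.72
scene cap_center [0.5816 0.4858 0.0196] 0.74
scene ramekin [0.7359 0.0225 0.0442] 0.55
scene jar [ 0.6408  0.3772 -0.0041] 0.66
scene timer [ 0.4338 -0.3347  0.0043] 0.7
[-1.6492 -0.6029 10.6503]
top pan_center [ 0.6045 -0.086   0.0808] 0.96
top stud_seat [ 0.6034 -0.0903  0.1447] 0.8
top cap_center [0.5828 0.4828 0.0217] 0.56
top ramekin [0.7354 0.0224 0.0425] 0.69
top jar [0.6321 0.3776 0.002 ] 0.69
top timer [ 0.438  -0.3263  0.0002] 0.67
[-1.5885 -1.2626 10.2743]
```

View pics/s6c.png

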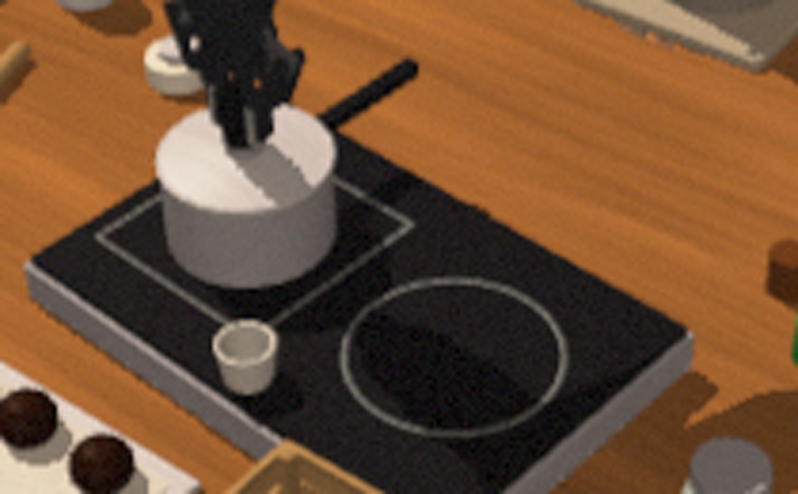

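The cap sits fully down on the stud (crop 245,140), the pan base is inside the square, the push is steady at about 10.4 N and the bystanders haven't moved.

```bash
python3 -c "
from plant import robot
print(robot.job_done())"
```

```text
the job is handed in; nothing more can be done
None
```

The job is handed in at about 19 s: the pan was slid so its whole base stands inside the square, the black cap snapped over the stud and went fully home, and the arm is still holding it down at about 10 N. The bystanders I re-measured (ramekin, jar, timer) had not moved.

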